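# Hold a developed layer plate up to the viewing lamp

### The job

Draw the tall developed plate straight up out of its comb rack, holding it by its two side edges only without touching the white layer, then turn it and hold it up in front of the viewing lamp: the white layer squarely facing the lamp's dark window, centred on it and about 10 cm away, so that I can read the spots. Finish while still holding it there, motionless; do not touch the lamp, and leave the other plates and everything else on the bench where they are.

Things in the scene. Friction and masses are not known exactly. Their poses are not given: they have to be found in the camera images.
- plate_tall: Tall glass plate, 50 wide x 100 high x 4 mm thick, about 45 g, upright in one of the rack's slots, may lean up to 4 degrees. White 1 mm layer (37 x 90 mm, small spots) on one face, bare glass margin 6.5 mm at both sides, 4 to 6 mm at top and foot. Origin: middle of its lower edge, mid-thickness. x: plate normal, layer on the -x face; y: along the 50 mm width; z: up its height.
- plate_tall_centre (a point): Centre of the tall plate's glass, 50 mm above its lower edge; axes as plate_tall.
- plate_short_a: A shorter plate of the same make, 50 x 70 x 4 mm, in another slot of the rack; not to be moved. Origin and axes as for the tall plate.
- plate_short_b: A second shorter plate, 50 x 70 x 4 mm, in a third slot; not to be moved. Origin and axes as for the tall plate.
- rack: Aluminium comb rack 182 x 82 x 41 mm, fixed. Origin: centre of underside; x: row of five slots (-64, -32, 0, 32, 64 mm). Plates stand across it, layers towards its -x, feet 9 mm above the bench. Two side rails, 68 mm over both, top 38.5 mm up, guide the lowest 30 mm of the side edges (slots 6 mm wide, 53 mm between groove floors); above them the edges are free. Wire bail at each end.
- lamp: Viewing lamp, fixed; foot 170 x 150 mm, yoke and knobs 246 mm wide, 386 mm high. Origin: centre of the foot's underside; front is -x, column at x = +55 mm. White head 60 x 192 x 74 mm, its middle at x = -30 mm, 340 mm up, tipped down 30 to 46 degrees (varies; to be left so).
- lamp_window (a point): Centre of the outer face of the dark filter window (150 x 46 mm) in the lamp's head, about 0.32 m above the bench. Axes of the head: -x points squarely out of the window along the beam (forward and down); y level, along the window's length; z upward across the window.
- beaker: Small glass beaker, 45 mm wide, 58 mm high, a bystander. Origin: centre of its underside.
- tweezers: Flat steel tweezers, 125 mm long, lying on the bench, a bystander. Origin at the middle of the underside.
- timer: Square bench timer, 62 x 62 x 20 mm, a bystander. Origin: centre of its underside.
- pen: White pen with a red cap, 135 mm long, lying on a notebook, a bystander. Origin at the middle of its underside.
- amber_bottle: Brown reagent bottle with a screw cap, 52 mm wide, 106 mm high, a bystander. Origin: centre of its underside.
- wash_bottle: Squeeze wash bottle with a bent spout, 66 mm wide, 196 mm high, a bystander. Origin on its underside.
- syringe_case: Clear flat syringe case, 160 x 27 x 15 mm, lying on the bench, a bystander. Origin: centre of its underside.

How it is judged:
By the outcome, as a careful person would: the job done as asked, in the order asked, and still so for the second after the job is handed in, while the arm keeps its last pose, push and grip.
It also fails if it takes over 40 s, if anything falls off the work surface, if the arm or the gripper's body presses on something with over 40 N, if the wrist force passes 120 N, or if a joint passes its speed limit or range.

### The arm

A 6-joint arm with a two-finger parallel gripper is mounted at the origin on a cart in front of the work surface, level with it; the furniture and walls round the work are solid. World frame = base frame: x ahead of the robot, y to its left, z up, the work surface at z = 0. Lengths are in mm, angles in rad, forces in N, time in s.
With the tool pointing down it reaches from about 275 to 750 mm from the base axis. Payload 10.2 kg.
Tool frame: the origin (TCP) lies on the centre line of the jaws, within the pads' length; the fingertips stand 19 mm ahead of it and the grasp point (between the pads) is the TCP; z points along the fingers, y is the line along which they close (so a half turn about z gives the same grasp; the last joint's range is limited). The gripper opens to 85 mm and grips with 20 to 120 N. Pads are 22 mm wide; open, the fingers measure 114 mm over their backs; the gripper's body (76 mm by 85 mm) begins 54 mm behind the grasp point. The pads swing forward as they close: fully open they stand 13 mm farther back than shut.
Start: joints at [-1.518, 0.313, 1.498, -0, 1.331, -0.223], TCP at [142.953, -505.169, 250.294] pointing down, gripper open.
Joint ranges: [-2.94, 2.94], [-0.97, 2.17], [0.19, 2.56], [-1.23, 4.37], [0.02, 3.11], [-2.88, 2.88]. Speed limits (rad/s): [2.39, 2.39, 3.01, 3.14, 3.14, 3.14].

### API

Orientations are given as a unit quaternion [w, x, y, z].
In Python, from rig import sense, capture, finish_job, regions_of, mark_of gives the robot as it stands.
- The arm moves only by the tool jog_arm, never from a script. Its argument "series" is text: rows parted by semicolons, each of 7 numbers parted by spaces: the shift along the tool's x, y, z in units of 0.4 m (1.0 is 0.4 m), then the turn, a rotation vector about the tool's x, y, z in units of pi/2 rad (1.0 is pi/2 rad), then the opening, from -1 (shut) to 1 (fully open). A call has 1 to 20 rows; each row is the pose to reach, as a shift and turn from the pose commanded when the call began, along the tool's axes at that moment; what a row does not reach only later rows make up. A row lasts 1/8 s, in which the tool goes at most 62.5 mm and 10.7 degrees, less where a joint would pass 70% of its speed; a pose out of reach is approached as far as the arm can. A call with a number of a shift or a turn outside -1 to 1 is refused whole. A call with a gripper value outside its range is refused whole. The fingers move at their own pace and stop on an object; "grip_force" is the grip in N (left out, the last holds). Time passes only in rows, so rows that repeat a pose let the fingers close. It gives the time, the measured TCP pose, the force, the opening and the grip force at its end, in the units of the state.
- sense(): the state, without advancing time (a new reading comes with each control period).
- capture(name): name is "side" or "top"; returns a dict with "img" (420x560x3 uint8, red, green, blue), "intrinsics" (3x3 intrinsics, pixels), "R" (3x3) and "t" (3): a world point X has camera coordinates R X + t. Camera axes: x right, y down, z forward; pixel columns grow to the right and rows downward; lengths in mm; the calibration is good to about 2 mm. A picture is of the moment at which its call begins. There is no depth.
- finish_job(): hands the job in; it is judged then, once.
Trained networks look in a picture, given as the dict that the camera call returned (one of the last four; its "shot" number tells which), for a name from the list of things; names that differ only in an ending like _2 or _b are one class to them, and where a whole thing is asked for, a point or a joint stands for the part that bears it (a point fixed in the world has none). Each returns a list of dicts, best first, with "confidence" (0 to 1); they miss things now and then, are a little off and sometimes report something else, mostly with a low value. They report only what shows in the picture. A call takes as long as a camera call.
- regions_of(label, picture): "region" (420x560 bool, what is visible of it) and "point" ([row, column] in pixels, amid what is visible of it).
- mark_of(label, picture): "point" ([row, column] in pixels: a listed point, or the origin of a listed thing).
The state is a dict: "time_s": time; "joints": joint angles; "dq": joint speeds; "tau": joint torques, N m; "eef_pos": TCP position; "ee_rot": TCP orientation; "force": force on the tool from outside, world axes, zero at the start; "wrist_torque": the same for the moment, N m; "grip_width": opening from 0.0 (shut) to 1.0 (fully open); "grip_force": force on a finger pad.
Only numpy, scipy, OpenCV 4.12 (cv2) and the standard library are available. Lean on these libraries where they do the work, as an engineer would, in place of code of your own. Each camera call takes 0.05 s, during which the arm holds its last target. There are 200 camera calls.

## Working session

There is one attempt and no reset: what is moved stays moved. The work goes in short steps, Python scripts to look and compute and a tool call to move; the robot and the scene stay as the last step left them, time stands still between calls to the robot, and variables do not carry over. Pictures are saved under pics/ and viewed, at most 10 in all, crops included, and the job is handed in when it is done.

Besides the shell and the picture viewer there is one more tool, called after "Emit:" in YAML: its name, and indented under it one key for each argument. jog_arm: Moves the arm, as the interface text tells. Shifts and turns lie within -1 to 1; 1 stands for 0.4 m of shift or pi/2 rad of turn. Its arguments: {"type":"object","properties":{"series":{"type":"string"},"grip_force":{"type":"number"}},"required":["series"]}

```bash
mkdir -p pics; ls; cat > h.py <<'E'
import numpy as np, cv2
from rig import sense, capture, finish_job, regions_of, mark_of
from scipy.spatial.transform import Rotation as Ro
E
python3 - <<'E'
from h import *
s=sense(); print(s['time_s'],s['eef_pos'],s['ee_rot'],s['grip_width'])
P={}
for n in ("side","top"):
    c=capture(n); cv2.imwrite(f'pics/{n}0.png',c['img'][:,:,::-1]); np.savez(f'{n}0.npz',**c)
    print(n,c['intrinsics'].tolist(),np.round(c['R'],3).tolist(),(-c['R'].T@c['t']).round(0))
    for l in "plate_tall plate_tall_centre plate_short_a rack lamp lamp_window beaker tweezers timer pen amber_bottle wash_bottle syringe_case".split():
        print(n,l,[(np.round(m['point']).tolist(),round(m['confidence'],2)) for m in mark_of(l,c)[:3]])
E
```

```text
pics
0.0 [ 142.93966571 -504.90381483  249.71862923] [-6.79288955e-04  9.90508457e-01  1.37450108e-01  5.60510600e-05] 1.0010806877909764
side [[496.41277521999143, 0.0, 277.8804640397512], [0.0, 496.41277521999143, 210.63019616633588], [0.0, 0.0, 1.0]] [[-0.959, -0.284, -0.001], [-0.181, 0.615, -0.768], [0.219, -0.736, -0.641]] [ 277. 1034. 1013.]
side plate_tall [([291.0, 266.0], 0.9)]
side plate_tall_centre [([280.0, 269.0], 0.68)]
side plate_short_a [([285.0, 261.0], 0.73), ([259.0, 226.0], 0.28)]
side rack [([292.0, 268.0], 0.97)]
side lamp [([204.0, 300.0], 0.76), ([305.0, 286.0], 0.32)]
side lamp_window [([121.0, 286.0], 0.9)]
side beaker [([258.0, 222.0], 0.9), ([240.0, 240.0], 0.37)]
side tweezers [([238.0, 333.0], 0.61)]
side timer [([240.0, 240.0], 0.74)]
side pen []
side amber_bottle [([279.0, 202.0], 0.92)]
side wash_bottle [([340.0, 198.0], 0.88)]
side syringe_case [([207.0, 350.0], 0.84)]
top [[458.5711986021131, 0.0, 283.03532173323066], [0.0, 458.5711986021131, 215.98902136359152], [0.0, 0.0, 1.0]] [[-0.013, -1.0, -0.014], [-0.997, 0.014, -0.078], [0.078, 0.013, -0.997]] [ 463.   98. 1642.]
top plate_tall [([228.0, 258.0], 0.51)]
top plate_tall_centre [([226.0, 256.0], 0.51), ([180.0, 259.0], 0.22)]
top plate_short_a [([243.0, 249.0], 0.45), ([220.0, 261.0], 0.43)]
top rack [([230.0, 258.0], 0.87)]
top lamp [([222.0, 367.0], 0.67)]
top lamp_window [([199.0, 374.0], 0.86), ([220.0, 260.0], 0.42), ([230.0, 258.0], 0.33)]
top beaker [([188.0, 280.0], 0.56)]
top tweezers [([187.0, 310.0], 0.69), ([262.0, 336.0], 0.58)]
top timer [([184.0, 309.0], 0.74)]
top pen [([244.0, 189.0], 0.49), ([229.0, 259.0], 0.18)]
top amber_bottle [([177.0, 260.0], 0.56)]
top wash_bottle [([196.0, 208.0], 0.98)]
top syringe_case [([268.0, 380.0], 0.92)]
```

View pics/side0.png

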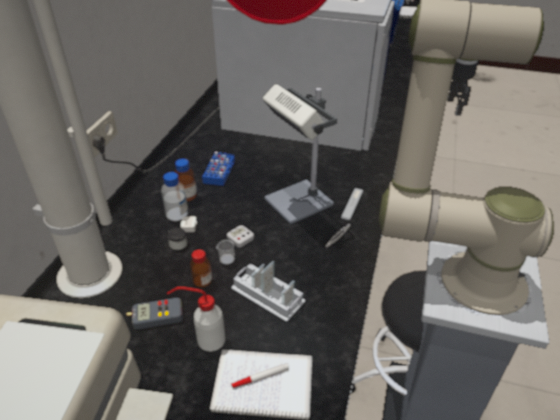

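View pics/top0.png

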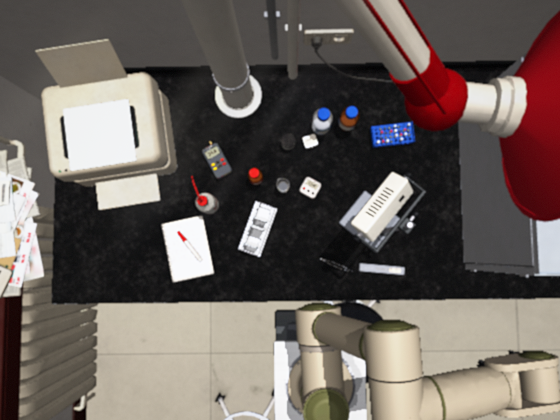

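```bash
python3 - <<'E'
from h import *
S=dict(np.load('side0.npz'));T=dict(np.load('top0.npz'))
def crop(c,x,y,w,h): return cv2.resize(c['img'][y:y+h,x:x+w,::-1],(400,300),interpolation=cv2.INTER_CUBIC)
cv2.imwrite('pics/c1.png',np.vstack([np.hstack([crop(S,220,250,100,75),crop(S,255,75,120,180)]),np.hstack([crop(T,220,190,80,60),crop(T,315,165,120,90)])]))
def tri(ps,pt):
    Pm=[c['intrinsics']@np.c_[c['R'],c['t']] for c in (S,T)]
    X=cv2.triangulatePoints(Pm[0],Pm[1],np.array(ps[::-1],float),np.array(pt[::-1],float))[:,0]; return (X[:3]/X[3]).round(1)
for n,a,b in [('tall',(291,266),(228,258)),('tallc',(280,269),(226,256)),('rack',(292,268),(230,258)),('lamp',(204,300),(222,367)),('win',(121,286),(199,374)),('beaker',(258,222),(188,280)),('timer',(240,240),(184,309)),('amber',(279,202),(177,260)),('wash',(340,198),(196,208)),('syr',(207,350),(268,380))]: print(n,tri(a,b))
E
```

```text
tall [552.2 210.4  12.2]
tallc [549.4 212.3  58.6]
rack [545.9 210.8  10.7]
lamp [ 5.646e+02 -1.804e+02  5.000e-01]
win [ 608.6 -149.9  314.3]
beaker [700.6 132.4  16.4]
timer [702.2  22.7 -11.8]
amber [739.1 203.2  -7.1]
wash [670.4 391.9  -5.8]
syr [ 404.3 -223.2   -8.9]
```

View pics/c1.png

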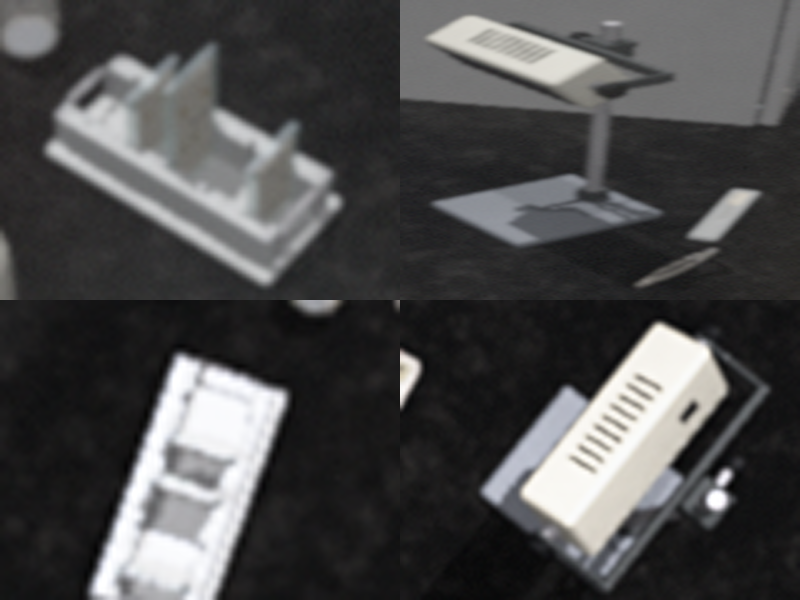

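```bash
cat >> h.py <<'E'
from scipy.optimize import minimize, differential_evolution
def proj(c,X):
    Y=np.asarray(X,float)@c['R'].T+c['t']; p=Y@c['intrinsics'].T; return p[:,:2]/p[:,2:]
def box(lo,hi): return np.array([[x,y,z] for x in (lo[0],hi[0]) for y in (lo[1],hi[1]) for z in (lo[2],hi[2])],float)
SC=8
def mask(c,parts):
    "soft union of the convex hulls of the point sets, antialiased"
    h,w=c['img'].shape[:2]; m=np.zeros((h*2,w*2),np.uint8)
    for X in parts:
        p=cv2.convexHull(((proj(c,X)+.5)*2-.5).astype(np.float32))
        cv2.fillPoly(m,[np.round(p*16).astype(np.int32)],255,cv2.LINE_AA,4)
    return cv2.resize(m,(w,h),interpolation=cv2.INTER_AREA)/255.
def rz(a): return Ro.from_euler('z',a).as_matrix()
def headR(yaw,tilt): return rz(yaw)@Ro.from_euler('y',-tilt).as_matrix() # -x axis -> forward and down
E
python3 - <<'E'
from h import *
S=capture('side');T=capture('top'); out={}
reg={}
for n,c in (('S',S),('T',T)):
    for l in ('rack','lamp'):
        r=regions_of(l,c)[0]; reg[n,l]=r['region']; ys,xs=np.nonzero(r['region']); print(n,l,round(r['confidence'],2),xs.min(),xs.max(),ys.min(),ys.max(),len(xs))
    k=cv2.dilate(reg[n,'lamp'].astype(np.uint8),np.ones((5,5)))>0
    im=c['img'].astype(int); hd=k&(im[...,0]>=im[...,2]+5)&(im[...,0]>110)
    nn,lab,st,_=cv2.connectedComponentsWithStats(hd.astype(np.uint8)); j=1+np.argmax(st[1:,4]); hd=lab==j; print('head',st[j])
    cs,_=cv2.findContours(hd.astype(np.uint8),0,1); z=np.zeros(hd.shape,np.uint8); cv2.drawContours(z,cs,-1,1,-1); reg[n,'head']=z>0
np.savez('reg.npz',**{a+b:v for (a,b),v in reg.items()})
def cost(parts,l):
    tot=0
    for n,c in (('S',S),('T',T)):
        m=mask(c,parts); g=reg[n,l]; tot+=np.abs(m-g).sum()/g.sum()
    return tot
def rackparts(p):
    A=rz(p[2]); o=np.array([p[0],p[1],0])
    return [box((-91,-41,0),(91,41,6))@A.T+o, box((-91,-34,0),(91,34,38.5))@A.T+o]
def headparts(p):
    A=headR(p[2],p[3]); return [box((-30,-96,-37),(30,96,37))@A.T+np.array([p[0],p[1],340])]
for nm,f,b in (('rack',rackparts,[(500,600),(160,260),(-1.2,1.2)]),('head',headparts,[(540,660),(-220,-100),(-3.14,-1.2),(.4,.9)])):
    r=differential_evolution(lambda p:cost(f(p),nm),b,seed=1,maxiter=40,popsize=10); r2=minimize(lambda p:cost(f(p),nm),r.x,method='Nelder-Mead',options=dict(initial_simplex=r.x+np.vstack([np.zeros(len(b)),np.diag([3,3,.04,.06][:len(b)])])))
    print(nm,r.x.round(3),r.fun,r2.x.round(3),r2.fun); out[nm]=r2.x
np.savez('fit.npz',**out)
E
```

```text
S rack 0.81 232 302 265 319 1474
S lamp 0.72 263 336 85 223 4268
head [ 263   84   60   55 1364]
T rack 0.9 240 275 203 254 1094
T lamp 0.87 340 425 171 251 3560
head [ 351  172   62   69 1870]
rack [ 5.52618e+02  2.11247e+02 -3.52000e-01] 0.6880026005724001 [ 5.52150e+02  2.11311e+02 -3.53000e-01] 0.6852148354027066
head [ 588.77  -170.436   -2.315    0.724] 0.3515978494343846 [ 588.833 -170.348   -2.315    0.723] 0.3508873608451165
```

```bash
cat >> h.py <<'E'
def tile(c,x,y,w,h,s,segs=(),reg=None):
    im=cv2.resize(c['img'][y:y+h,x:x+w,::-1],(w*s,h*s),interpolation=cv2.INTER_CUBIC)
    f=lambda P:((proj(c,P)-[x,y]+.5)*s-.5)
    for P,col in segs: cv2.polylines(im,[np.round(f(P)*16).astype(np.int32)],False,col,1,cv2.LINE_AA,4)
    return im
def boxsegs(lo,hi,A,o,col):
    b=box(lo,hi)@A.T+o; return [(b[[i,j]],col) for i in range(8) for j in range(i) if bin(i^j).count('1')==1]
E
python3 - <<'E'
from h import *
S=dict(np.load('side0.npz'));T=dict(np.load('top0.npz'));F=np.load('fit.npz')
p=F['rack'];A=rz(p[2]);o=np.array([p[0],p[1],0])
sg=boxsegs((-91,-41,0),(91,41,6),A,o,(0,0,255))+boxsegs((-91,-34,0),(91,34,38.5),A,o,(0,200,0))
ss=list(sg)
for x in (-64,-32,0,32,64): ss.append((np.array([[x,25,9],[x,25,79],[x,25,109],[x,-25,109],[x,-25,9]])@A.T+o,(255,0,255)))
h=F['head'];H=boxsegs((-30,-96,-37),(30,96,37),headR(h[2],h[3]),np.array([h[0],h[1],340]),(0,0,255))
im=np.vstack([np.hstack([tile(S,225,252,80,70,5),tile(S,225,252,80,70,5,ss)])[:300],np.hstack([tile(T,225,195,60,60,5,sg),tile(S,255,78,80,60,3,H),tile(T,345,165,83,100,3,H)[:300,:247] if 0 else np.zeros((300,1,3),np.uint8),tile(T,345,165,86,100,3,H)])[:,:800] if 0 else np.zeros((1,800,3),np.uint8)])
a=tile(T,225,195,60,60,5,sg); b=tile(S,258,80,83,65,3,H); b=cv2.copyMakeBorder(b,0,300-b.shape[0],0,1,0); d=tile(T,345,165,80,100,3,H)
im=np.vstack([im[:300],np.hstack([a,b,d,np.zeros((300,10,3),np.uint8)])]); print(im.shape)
cv2.imwrite('pics/c2.png',im)
E
```

```text
(600, 800, 3)
```

View pics/c2.png

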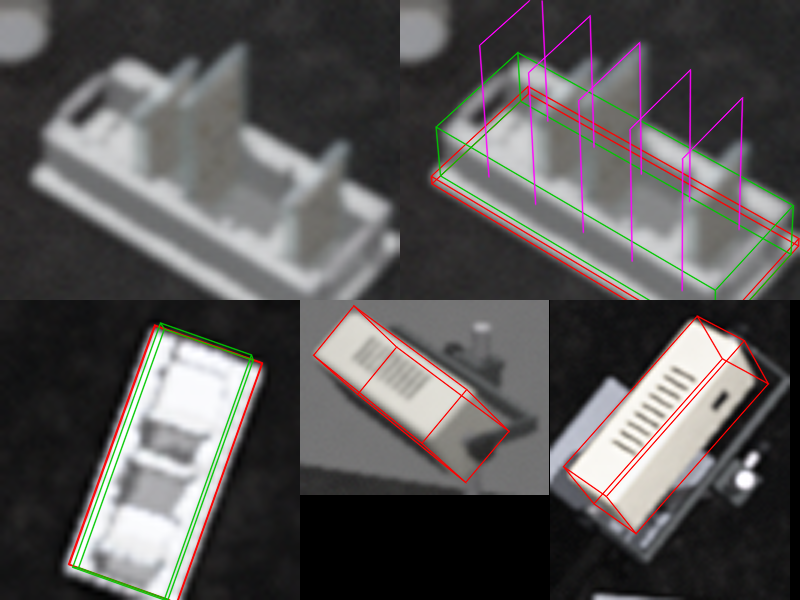

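```bash
python3 - <<'E'
from h import *
S=dict(np.load('side0.npz'));T=dict(np.load('top0.npz'))
a=tile(S,260,80,66,100,6); b=tile(T,345,168,66,90,6)
im=np.zeros((600,800,3),np.uint8); im[:600,:396]=a; im[:540,400:796]=b
cv2.imwrite('pics/c3.png',im)
E
```

```text
(no output)
```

View pics/c3.png

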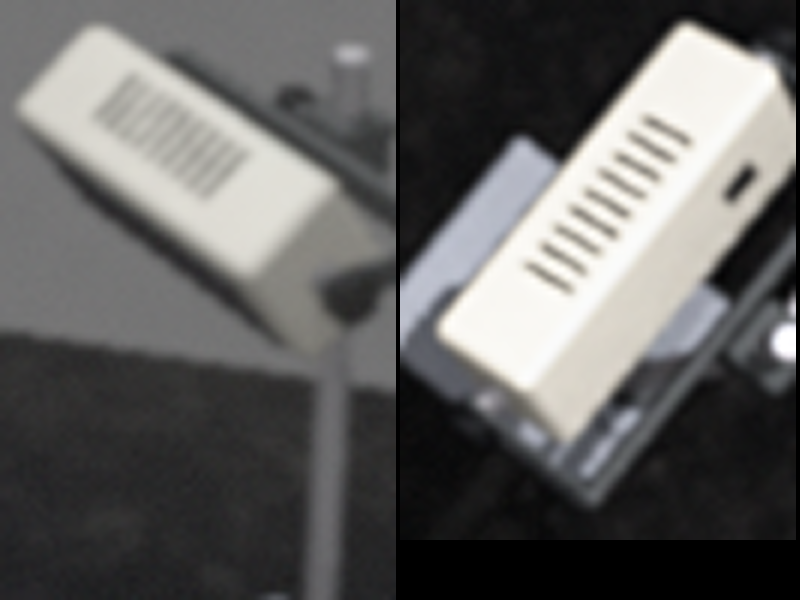

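```bash
python3 - <<'E'
from h import *
from scipy.optimize import least_squares
S=dict(np.load('side0.npz'));T=dict(np.load('top0.npz'))
s=(np.array([(248,282),(16,108),(345,190),(98,24),(315,355)])+.5)/6-.5+[260,80]
t=(np.array([(38,330),(283,22),(130,388),(375,65),(168,440)])+.5)/6-.5+[345,168]
P=[c['intrinsics']@np.c_[c['R'],c['t']] for c in (S,T)]
X=cv2.triangulatePoints(P[0],P[1],s[:4].T,t[:4].T); X=(X[:3]/X[3]).T; print(X.round(1))
print('len',np.linalg.norm(X[0]-X[1]),np.linalg.norm(X[2]-X[3]),np.linalg.norm(X[0]-X[2]),np.linalg.norm(X[1]-X[3]))
# local corners; yaw~-2.315: head x axis points back; low-x end sign of y
for dims in ((30,96,37),(28,94,35)):
  dx,dy,dz=dims
  A=headR(-2.315,.72); sg=-np.sign(A[0,1])  # low-x end
  L=np.array([(-dx,sg*dy,dz),(-dx,-sg*dy,dz),(dx,sg*dy,dz),(dx,-sg*dy,dz)])
  Ls=np.vstack([L,(-dx,sg*dy,-dz)]);Lt=np.vstack([L,(dx,sg*dy,-dz)])
  f=lambda p:np.r_[(proj(S,Ls@headR(p[3],p[4]).T+p[:3])-s).ravel(),(proj(T,Lt@headR(p[3],p[4]).T+p[:3])-t).ravel()]
  r=least_squares(f,[590,-170,340,-2.315,.72]); print(dims,r.x.round(3),r.fun.round(1))
  p=r.x; w=p[:3]+headR(p[3],p[4])@[-30,0,0]; print('window',w,'axes',headR(p[3],p[4]).round(3).tolist())
E
```

```text
[[ 543.3  -75.8  348.2]
 [ 687.5 -194.   352.8]
 [ 512.1 -113.6  378.3]
 [ 659.2 -229.2  383.6]]
len 186.53399658201786 187.18711291180887 57.51307132380812 54.597158065957096
(30, 96, 37) [ 588.303 -168.736  336.822   -2.261    0.595] [-0.1 -0.2 -0.9  0.4 -0.5 -1.6 -0.2 -0.9  0.4  3.  -1.1 -0.2 -0.1 -1.5
 -0.5  0.7  1.6  0.2  1.   1.9]
window [ 604.11970726 -149.57478868  320.0089535 ] axes [[-0.527, 0.771, 0.357], [-0.639, -0.637, 0.432], [0.56, 0.0, 0.828]]
(28, 94, 35) [ 5.88564e+02 -1.67757e+02  3.37765e+02 -2.25500e+00  5.87000e-01] [ 0.4 -0.9 -0.   0.4 -1.1 -1.1 -0.2  0.2  0.1  1.6 -0.1 -0.1 -0.2 -0.6
 -0.4  0.1  0.4  0.6  0.6  0.7]
window [ 604.35506159 -148.40631051  321.1457092 ] axes [[-0.526, 0.775, 0.35], [-0.645, -0.632, 0.429], [0.554, 0.0, 0.833]]
```

```bash
cat >> h.py <<'E'
HR=headR(-2.257,.585); WIN=np.array([604.2,-149,320.5])
def target(al,sgn):
    "tool rotation and plate centre->; sgn=+1: tool x = beam (away from lamp)"
    t=np.cos(al)*(HR[:,1]*np.sign(HR[0,1]))+np.sin(al)*HR[:,2]
    x=sgn*(-HR[:,0]); return np.c_[x,np.cross(t,x),t]
def wrist(R,q1,a):
    M=(Ro.from_euler('z',q1)*Ro.from_euler('y',a)).inv()*Ro.from_matrix(R)*Ro.from_euler('z',-90,degrees=True)
    return M.as_euler('ZYZ')
E
python3 - <<'E'
from h import *
s=sense();q=s['joints'];R=Ro.from_quat(s['ee_rot'],scalar_first=True).as_matrix();print(wrist(R,q[0],q[1]+q[2]),q[3:])
for al in (0,-45,-60,-75,-90):
  for sg in (1,-1): print(al,sg,[wrist(target(np.radians(al),sg),-.04,a).round(2).tolist() for a in (1.5,1.8,2.2)])
T=dict(np.load('top0.npz'));x0,y0,w,h=222,192,66,70
g=cv2.resize(cv2.cvtColor(T['img'],cv2.COLOR_RGB2GRAY)[y0:y0+h,x0:x0+w],None,fx=8,fy=8,interpolation=cv2.INTER_CUBIC)
for th in (80,100,120):
  cs,_=cv2.findContours((g>th).astype(np.uint8),0,1); c=max(cs,key=cv2.contourArea)
  b=(cv2.boxPoints(cv2.minAreaRect(c))+.5)/8-.5+[x0,y0]
  K=T['intrinsics'];d=(np.c_[b,np.ones(4)]@np.linalg.inv(K).T)@T['R'];C=-T['R'].T@T['t'];z=3
  X=C+d*((z-C[2])/d[:,2])[:,None]; e=[X[1]-X[0],X[2]-X[1]]; L=[np.linalg.norm(v) for v in e]; e=e[int(np.argmax(L))]
  print(th,X.mean(0).round(1),np.round(L,1),np.arctan2(e[1],e[0]))
E
```

```text
[-1.36226349e-06  1.33103434e+00 -2.23400742e-01] [-1.36226349e-06  1.33103434e+00 -2.23400742e-01]
0 1 [[-1.48, 0.65, 0.87], [-1.86, 0.68, 1.36], [-2.23, 0.87, 1.87]]
0 -1 [[-1.48, 0.65, -2.27], [-1.86, 0.68, -1.79], [-2.23, 0.87, -1.28]]
-45 1 [[-0.88, 1.28, 0.5], [-0.98, 1.1, 0.76], [-1.2, 0.91, 1.18]]
-45 -1 [[-0.88, 1.28, -2.64], [-0.98, 1.1, -2.38], [-1.2, 0.91, -1.96]]
-60 1 [[-0.75, 1.51, 0.48], [-0.79, 1.29, 0.69], [-0.92, 1.03, 1.02]]
-60 -1 [[-0.75, 1.51, -2.66], [-0.79, 1.29, -2.45], [-0.92, 1.03, -2.12]]
-75 1 [[-0.63, 1.74, 0.49], [-0.62, 1.5, 0.66], [-0.68, 1.18, 0.91]]
-75 -1 [[-0.63, 1.74, -2.65], [-0.62, 1.5, -2.48], [-0.68, 1.18, -2.23]]
-90 1 [[-0.5, 1.97, 0.53], [-0.46, 1.71, 0.67], [-0.47, 1.35, 0.85]]
-90 -1 [[-0.5, 1.97, -2.62], [-0.46, 1.71, -2.47], [-0.47, 1.35, -2.29]]
80 [548.2 212.9   3. ] [190.6  90.5] -0.3542245130043348
100 [548.1 212.8   3. ] [189.   89.2] -0.35425500209301053
120 [548.1 212.8   3. ] [187.8  88.1] -0.35357994880902444
```

```bash
cat >> h.py <<'E'
def rel(p,R):
    "shift and turn units from the present pose (measured) to p,R"
    s=sense(); R0=Ro.from_quat(s['ee_rot'],scalar_first=True).as_matrix()
    print('now t',round(s['time_s'],2),s['eef_pos'].round(1),'q',s['joints'].round(3),'F',s['force'].round(1),'w',round(s['grip_width'],3),'gf',round(s['grip_force'],1))
    print('shift',(R0.T@(np.asarray(p)-s['eef_pos'])/400).round(4),'turn',(Ro.from_matrix(R0.T@R).as_rotvec()/(np.pi/2)).round(4))
def down(xang): return np.c_[[np.cos(xang),np.sin(xang),0],[np.sin(xang),-np.cos(xang),0],[0,0,-1.]]
RK=np.array([549,212.3]); YAW=-.354
E
```

Emit:
jog_arm:
  series: "0.73 -0.72 0.1 0 0 0.4 1;0.73 -0.72 0.1 0 0 0.4 1;0.73 -0.72 0.1 0 0 0.4 1;0.73 -0.72 0.1 0 0 0.4 1;0.73 -0.72 0.1 0 0 0.4 1;0.73 -0.72 0.1 0 0 0.4 1;0.73 -0.72 0.1 0 0 0.4 1;0.73 -0.72 0.1 0 0 0.4 1;0.73 -0.72 0.1 0 0 0.4 1;0.73 -0.72 0.1 0 0 0.4 1"

```text
time_s: 2.95
eef_pos: [345.2, -149.4, 210.4]
ee_rot: [0.0, 0.984, -0.176, 0.0]
force: [-0.5, 0.2, 0.8]
grip_width: 1.002
grip_force: 0.0
```

```bash
python3 -c "
from h import *
rel([549,212.3,190],down(YAW))"
```

```text
now t 2.95 [ 345.2 -149.4  210.4] q [-0.723  0.019  1.96  -0.     1.163  1.202] F [-0.5  0.2  0.8] w 1.002 gf 0.0
shift [ 0.1642 -1.0249  0.0508] turn [ 0.0001 -0.0001 -0.0001]
```

Emit:
jog_arm:
  series: "0.164 -1 0.05 0 0 0 1;0.164 -1 0.05 0 0 0 1;0.164 -1 0.05 0 0 0 1;0.164 -1 0.05 0 0 0 1;0.164 -1 0.05 0 0 0 1;0.164 -1 0.05 0 0 0 1;0.164 -1 0.05 0 0 0 1;0.164 -1 0.05 0 0 0 1;0.164 -1 0.05 0 0 0 1"

```text
time_s: 4.08
eef_pos: [545.2, 203.0, 190.2]
ee_rot: [0.0, 0.984, -0.176, -0.0]
force: [-0.4, -0.2, 0.5]
grip_width: 0.998
grip_force: 0.0
```

Emit:
jog_arm:
  series: "0 -0.025 0 0 0 0 1;0 -0.025 0 0 0 0 1;0 -0.025 0 0 0 0 1"

```text
time_s: 4.45
eef_pos: [548.6, 213.4, 190.4]
ee_rot: [0.0, 0.984, -0.175, 0.0]
force: [0.3, 0.3, -0.4]
grip_width: 1.001
grip_force: 0.0
```

```bash
python3 - <<'E'
from h import *
rel([549,212.3,82],down(YAW))
S=capture('side');T=capture('top');np.savez('side1.npz',**S);np.savez('top1.npz',**T)
im=np.zeros((600,800,3),np.uint8); im[:,:400]=tile(S,220,200,80,120,5);im[:,400:]=tile(T,220,160,80,120,5)
cv2.imwrite('pics/c4.png',im)
E
```

```text
now t 4.45 [548.6 213.4 190.4] q [ 0.172  0.501  1.383 -0.     1.258  2.096] F [ 0.3  0.3 -0.4] w 1.001 gf 0.0
shift [0.0019 0.0021 0.271 ] turn [ 0.     -0.      0.0008]
```

View pics/c4.png

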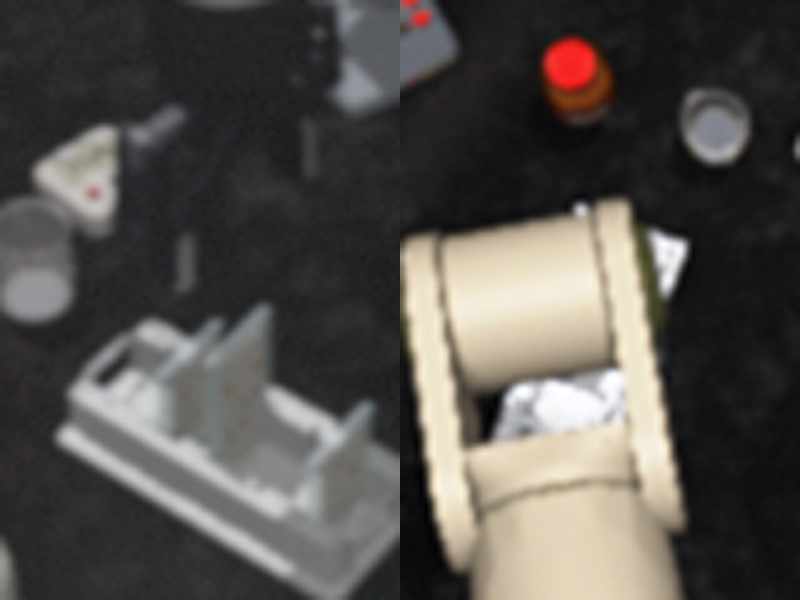

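```bash
python3 - <<'E'
from h import *
S=dict(np.load('side1.npz'))
px=lambda t:(np.array(t,float)+.5)/5-.5+[220,200]
A=rz(YAW);C=-S['R'].T@S['t']
def at(t,z):
    d=S['R'].T@np.linalg.inv(S['intrinsics'])@np.r_[px(t),1]; X=C+d*((z-C[2])/d[2]); return X
for n,t,z in (('near top',(208,360),109),('far top',(270,306),109),('short near',(158,380),79),('short far',(219,320),79),('s2 near',(312,462),79),('s2 far',(373,402),79),('base L',(55,436),3),('base B',(335,598),3)):
    X=at(t,z); print(n,X.round(1),'rack frame',(A.T@(X-np.r_[RK,0])).round(1))
tcp=np.array([548.6,213.4,190.4]);D=down(YAW)
for y in (42.5,-42.5):
  for z in (-16,6): 
    p=proj(S,[tcp+D@[0,y,z]])[0]; print('pad',y,z,((p-[220,200]+.5)*5-.5).round(0))
E
```

```text
near top [558.6 234.  109. ] rack frame [  1.4  23.7 109. ]
far top [539.9 189.7 109. ] rack frame [ -0.7 -24.4 109. ]
short near [588.  227.8  79. ] rack frame [31.2 28.  79. ]
short far [571.1 178.9  79. ] rack frame [ 32.4 -23.7  79. ]
s2 near [497.9 257.9  79. ] rack frame [-63.7  25.   79. ]
s2 far [479.4 211.4  79. ] rack frame [-65. -25.  79.]
base L [653.2 216.2   3. ] rack frame [96.4 39.7  3. ]
base B [480.  277.2   3. ] rack frame [-87.2  36.9   3. ]
pad 42.5 -16 [290. 145.]
pad 42.5 6 [290. 178.]
pad -42.5 -16 [181. 243.]
pad -42.5 6 [182. 276.]
```

Emit:
jog_arm:
  series: "0.001 0.002 0.13 0 0 0.001 1;0.001 0.002 0.2 0 0 0.001 1;0.001 0.002 0.24 0 0 0.001 1;0.001 0.002 0.267 0 0 0.001 1;0.001 0.002 0.267 0 0 0.001 1;0.001 0.002 0.267 0 0 0.001 1"

```text
time_s: 5.3
eef_pos: [549.2, 212.8, 84.5]
ee_rot: [-0.0, 0.984, -0.176, 0.001]
force: [-0.1, -0.4, -0.3]
grip_width: 0.996
grip_force: 0.0
```

Emit:
jog_arm:
  series: "0 0 0 0 0 0 0.5;0 0 0 0 0 0 0.3;0 0 0 0 0 0 0.2;0 0 0 0 0 0 0.1;0 0 0 0 0 0 0;0 0 0 0 0 0 -0.2;0 0 0 0 0 0 -0.2;0 0 0 0 0 0 -0.2"
  grip_force: 30

```text
time_s: 6.3
eef_pos: [548.9, 212.7, 83.8]
ee_rot: [-0.0, 0.984, -0.176, 0.0]
force: [-0.4, -0.9, 4.9]
grip_width: 0.579
grip_force: 31.2
```

```bash
python3 - <<'E'
from h import *
rel([549,212.3,240],down(YAW))
E
```

```text
now t 6.3 [548.9 212.7  83.8] q [ 0.171  0.623  1.488 -0.     1.03   2.096] F [-0.4 -0.9  4.9] w 0.579 gf 31.2
shift [ 0.0008  0.0008 -0.3906] turn [-0.0002 -0.0003 -0.0001]
```

Emit:
jog_arm:
  series: "0 0 -0.02 0 0 0 -0.2;0 0 -0.05 0 0 0 -0.2;0 0 -0.08 0 0 0 -0.2;0 0 -0.11 0 0 0 -0.2;0 0 -0.15 0 0 0 -0.2;0 0 -0.2 0 0 0 -0.2;0 0 -0.26 0 0 0 -0.2;0 0 -0.33 0 0 0 -0.2;0 0 -0.4 0 0 0 -0.2;0 0 -0.44 0 0 0 -0.2;0 0 -0.44 0 0 0 -0.2;0 0 -0.44 0 0 0 -0.2"

```text
time_s: 7.8
eef_pos: [548.4, 212.6, 258.3]
ee_rot: [0.0, 0.984, -0.176, -0.001]
force: [-0.2, -0.1, -0.8]
grip_width: 0.584
grip_force: 31.1
```

```bash
python3 - <<'E'
from h import *
rel([549,212.3,240],down(YAW))
S=capture('side');T=capture('top');np.savez('side2.npz',**S)
for l in ('plate_tall','plate_tall_centre'): print(l,[[(np.round(m['point'],1).tolist(),round(m['confidence'],2)) for m in mark_of(l,c)[:2]] for c in (S,T)])
print(proj(S,[[549,212.7,260-25],[549,212.7,185]]))
im=np.zeros((600,800,3),np.uint8); im[:,:]=tile(S,215,205,80,60,10)
cv2.imwrite('pics/c5.png',im)
E
```

```text
now t 7.8 [548.4 212.6 258.3] q [0.171 0.45  1.281 0.    1.413 2.096] F [-0.2 -0.1 -0.8] w 0.584 gf 31.1
shift [0.0019 0.0002 0.0459] turn [ 0.0006  0.0011 -0.0001]
plate_tall [[([243.1, 268.4], 0.69), ([340.6, 198.9], 0.36)], []]
plate_tall_centre [[([229.1, 268.6], 0.84), ([203.1, 349.3], 0.49)], []]
[[266.65500255 228.96719571]
 [266.98611348 244.42200601]]
```

View pics/c5.png

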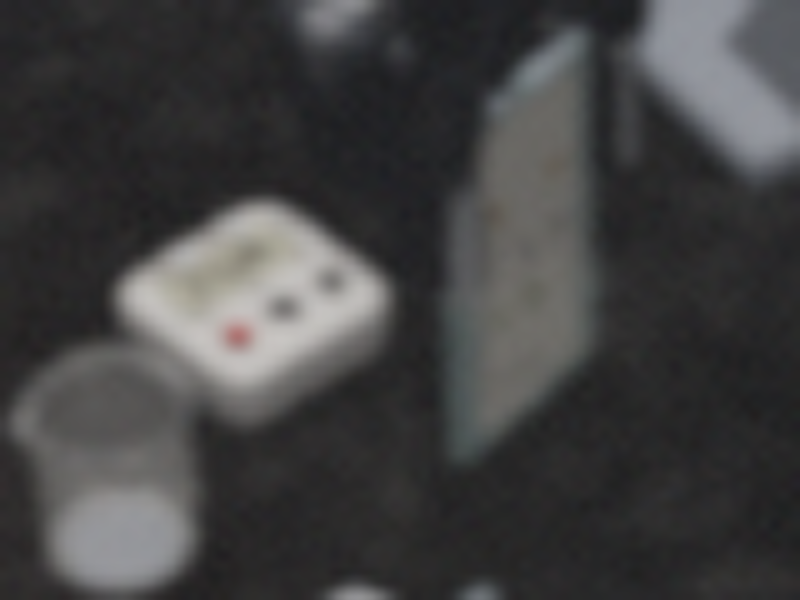

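Emit:
jog_arm:
  series: "0 0 0 0 0 -0.86 -0.2;0 0 0 0 0 -0.86 -0.2;0 0 0 0 0 -0.86 -0.2;0 0 0 0 0 -0.86 -0.2;0 0 0 0 0 -0.86 -0.2;0 0 0 0 0 -0.86 -0.2;0 0 0 0 0 -0.86 -0.2;0 0 0 0 0 -0.86 -0.2;0 0 0 0 0 -0.86 -0.2;0 0 0 0 0 -0.86 -0.2"

```text
time_s: 9.35
eef_pos: [548.7, 212.7, 259.4]
ee_rot: [-0.0, 0.879, 0.478, -0.0]
force: [0.0, -1.2, -0.2]
grip_width: 0.574
grip_force: 31.1
```

```bash
python3 - <<'E'
from h import *
S=capture('side');np.savez('side3.npz',**S);S2=dict(np.load('side2.npz'))
print([(np.round(m['point'],1).tolist(),round(m['confidence'],2)) for m in mark_of('plate_tall_centre',S)[:2]])
print('before',S2['img'][225:234,264:272].mean((0,1)),'after',S['img'][225:234,264:272].mean((0,1)))
im=np.hstack([tile(S,228,200,80,60,5),tile(S2,228,200,80,60,5)]); cv2.imwrite('pics/c6.png',im)
for al in (-45,-60,-75):
    R=target(np.radians(al),1); rel(WIN-102*HR[:,0]-25.5*R[:,2],R)
E
```

```text
[([228.5, 265.9], 0.8)]
before [103.38888889 101.34722222  97.5       ] after [102.11111111 107.20833333 105.5       ]
now t 9.45 [548.7 212.7 259.5] q [ 0.171  0.449  1.28  -0.     1.413  0.745] F [ 0.  -0.  -0.7] w 0.579 gf 31.1
shift [-0.4427  0.5896 -0.0493] turn [-0.4641 -0.3788 -0.0804]
now t 9.45 [548.7 212.7 259.5] q [ 0.171  0.449  1.28  -0.     1.413  0.745] F [ 0.  -0.  -0.7] w 0.579 gf 31.1
shift [-0.4386  0.6033 -0.0578] turn [-0.3026 -0.3809 -0.0298]
now t 9.45 [548.7 212.7 259.5] q [ 0.171  0.449  1.28  -0.     1.413  0.745] F [ 0.  -0.  -0.7] w 0.579 gf 31.1
shift [-0.4369  0.619  -0.0631] turn [-0.1409 -0.3786  0.02  ]
```

View pics/c6.png

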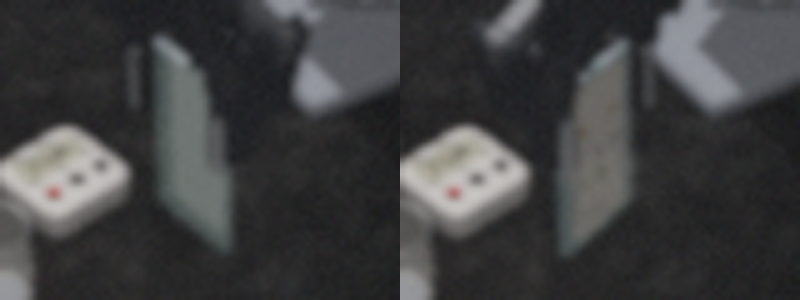

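Emit:
jog_arm:
  series: "-0.05 0.07 -0.01 -0.1 -0.12 -0.01 -0.2;-0.1 0.14 -0.02 -0.16 -0.2 -0.015 -0.2;-0.15 0.2 -0.03 -0.22 -0.28 -0.02 -0.2;-0.2 0.27 -0.03 -0.27 -0.34 -0.03 -0.2;-0.22 0.3 -0.03 -0.303 -0.381 -0.03 -0.2;-0.22 0.3 -0.03 -0.303 -0.381 -0.03 -0.2;-0.22 0.3 -0.03 -0.303 -0.381 -0.03 -0.2;-0.22 0.3 -0.03 -0.303 -0.381 -0.03 -0.2"

```text
time_s: 10.45
eef_pos: [601.7, 73.9, 272.0]
ee_rot: [0.343, 0.804, 0.464, -0.145]
force: [0.6, -0.8, -1.1]
grip_width: 0.577
grip_force: 31.1
```

```bash
python3 - <<'E'
from h import *
R=target(np.radians(-60),1); rel(WIN-102*HR[:,0]-25.5*R[:,2],R)
E
```

```text
now t 10.45 [601.7  73.9 272. ] q [ 0.199  0.573  1.224 -0.767  1.459  0.86 ] F [ 0.6 -0.8 -1.1] w 0.577 gf 31.1
shift [-0.1684  0.2424  0.232 ] turn [ 0.0006 -0.0009 -0.0002]
```

Emit:
jog_arm:
  series: "-0.05 0.07 0.07 0 0 0 -0.2;-0.09 0.13 0.125 0 0 0 -0.2;-0.125 0.18 0.17 0 0 0 -0.2;-0.15 0.215 0.205 0 0 0 -0.2;-0.163 0.235 0.225 0 0 0 -0.2;-0.168 0.242 0.232 0 -0.001 0 -0.2;-0.168 0.242 0.232 0 -0.001 0 -0.2;-0.168 0.242 0.232 0 -0.001 0 -0.2;-0.168 0.242 0.232 0 -0.001 0 -0.2"

```text
time_s: 11.58
eef_pos: [655.9, -65.3, 282.1]
ee_rot: [0.344, 0.803, 0.464, -0.146]
force: [0.2, 0.1, -0.5]
grip_width: 0.583
grip_force: 31.1
```

```bash
python3 - <<'E'
from h import *
R=target(np.radians(-60),1); rel(WIN-102*HR[:,0]-25.5*R[:,2],R)
S=capture('side');T=capture('top');np.savez('side4.npz',**S);np.savez('top4.npz',**T)
pc=WIN-102*HR[:,0]
print('pred centre, win',[proj(c,[pc,WIN]).round(1).tolist() for c in (S,T)])
for l in ('plate_tall_centre','lamp_window'): print(l,[[(np.round(m['point'][::-1],1).tolist(),round(m['confidence'],2)) for m in mark_of(l,c)[:2]] for c in (S,T)])
def pl(R,c,col): return [(np.array([c+R@[2*0,a,b] for a,b in ((25,-50),(25,50),(-25,50),(-25,-50),(25,-50))]),col)]
H=boxsegs((-30,-96,-37),(30,96,37),HR,WIN+30*HR[:,0],(0,0,255))
im=np.zeros((600,800,3),np.uint8); im[:,:400]=tile(S,245,75,80,120,5,H+pl(R,pc,(0,255,0)));im[:,400:]=tile(T,340,160,80,120,5,H+pl(R,pc,(0,255,0)))
cv2.imwrite('pics/c7.png',im)
E
```

```text
now t 11.57 [655.9 -65.3 282.1] q [-0.03   0.603  1.15  -0.782  1.335  0.665] F [ 0.2  0.1 -0.5] w 0.583 gf 31.1
shift [-0.0013  0.0011 -0.0002] turn [0.0008 0.0007 0.0006]
pred centre, win [[[261.1, 145.8], [286.2, 119.3]], [[348.7, 186.3], [374.5, 201.6]]]
plate_tall_centre [[], [([349.7, 185.6], 0.57)]]
lamp_window [[], [([372.1, 199.3], 0.9)]]
```

View pics/c7.png

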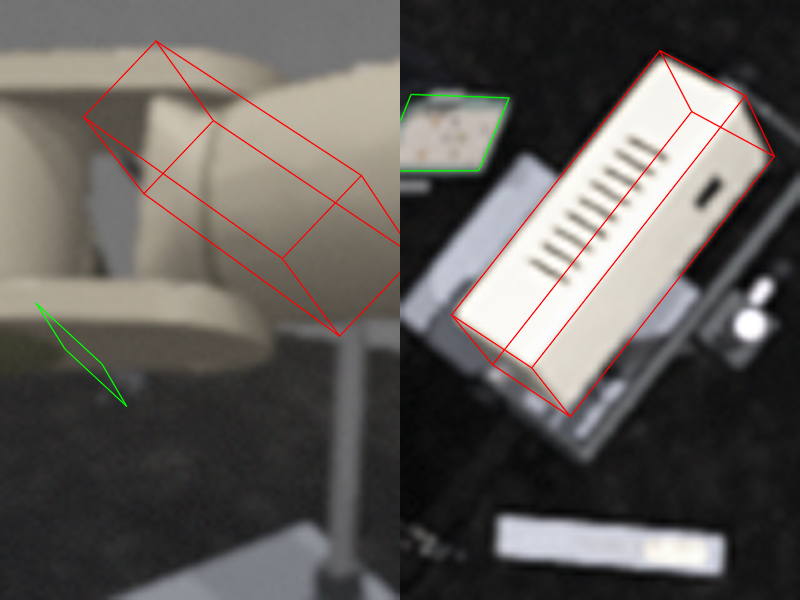

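Emit:
jog_arm:
  series: "0 0 0 0 0 0 -0.2;0 0 0 0 0 0 -0.2;0 0 0 0 0 0 -0.2;0 0 0 0 0 0 -0.2"

```text
time_s: 12.38
eef_pos: [655.9, -65.8, 282.1]
ee_rot: [0.344, 0.804, 0.463, -0.146]
force: [-0.4, 0.1, 0.5]
grip_width: 0.576
grip_force: 31.1
```

```bash
python3 -c "
from h import *
print(abs(sense()['dq']).max()); print(finish_job())"
```

```text
0.0015120842494423428
the job is handed in; nothing more can be done
None
```

The tall plate is out of its rack, gripped by its side edges, and held still with the white layer facing the lamp window, centred and about 10 cm away by my camera fit; the job is handed in at about 12.4 s, and the plate sits turned about 30° from upright in its own plane.

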